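# Chuck a glass float in the polishing lathe

## Robot

A 6-joint arm with a two-finger parallel gripper is mounted at the origin on the work surface. World frame = base frame: x ahead of the robot, y to its left, z up, the work surface at z = 0. Lengths are in mm, angles in rad, forces in N, time in s.
With the tool pointing down it reaches from about 350 to 875 mm from the base axis. Payload 4.2 kg.
Tool frame: the origin (TCP) lies at the very end of the fingers, on their centre line; the grasp point (between the pads) lies 19 mm behind it; z points along the fingers, y is the direction in which the jaws open and shut (so a half turn about z gives the same grasp; the last joint's range is limited). The gripper opens to 85 mm and grips with 20 to 120 N. Pads are 22 mm wide; open, the fingers measure 114 mm over their backs; the gripper's body (76 mm by 85 mm) begins 54 mm behind the grasp point. The pads swing forward as they close: fully open they stand 13 mm farther back than shut.
Start: joints at [1.508, 0.385, 0.008, 0, -1.194, -0.259], TCP at [197.639, 592.906, 231.312] pointing down, gripper open.
Joint ranges: [-3.14, 3.14], [-1.21, 2.06], [-1.07, 1.41], [-3.16, 2.05], [-2.99, -0.16], [-3.1, 3.1]. Speed limits (rad/s): [2.79, 2.79, 3.14, 3.14, 3.14, 3.14].

## Interface

Orientations are given as a unit quaternion [x, y, z, w].
In Python, from bench import arm, optics, job gives the robot as it stands.
- The arm moves only by the tool send_rows, never from a script. Its argument "steps" is a list that holds one entry, the list of rows, each a list of 5 numbers: the shift along the tool's x, y, z in cm, then the turn about the tool's z in rad, then the opening, from 0 (shut) to 1 (fully open). A call has 1 to 10 rows; each row shifts and turns the pose as measured when the row begins, along the tool's axes as they then stand; what a row does not reach is not made up. A row lasts 1/12 s, in which the tool goes at most 41.7 mm and 7.16 degrees, less where a joint would pass 70% of its speed; a pose out of reach is approached as far as the arm can. A call with a gripper value outside its range is refused whole. The fingers move at their own pace and stop on an object; the grip force is fixed at half the most. Time passes only in rows, so rows that do not move let the fingers close. It gives the time, the measured TCP pose, the force and the opening at its end, in the units of the state.
- arm.read_state(): the state, without advancing time (a new reading comes with each control period).
- optics.get_image(name): name is "side" or "top" or "wrist"; returns (picture, depth): 480x640x3 uint8, blue, green, red; 480x640 float32, mm along the optical axis (not along the pixel's ray), 0 where there is no reading.
- optics.get_calibration(name): a dict with "K" (3x3 intrinsics, pixels), "rvec" (rotation vector, rad) and "tvec" (3), from world to camera coordinates, as OpenCV has them; the wrist camera has in their place "hand_eye" (4x4, takes a point from camera to tool coordinates, whose origin is the TCP and whose axes are the flange's). Camera axes: x right, y down, z forward; pixel columns grow to the right and rows downward; lengths in mm; the calibration is good to about 2 mm. A picture is of the moment at which its call begins: read the wrist's pose just before it. get_calibration takes no time and is no camera call.
- job.job_done(): hands the job in, once; it reports no verdict.
The state is a dict: "clock": time; "joints": joint angles; "joint_vel": joint speeds; "joint_efforts": joint torques, N m; "position": TCP position; "ee_rot": TCP orientation; "contact_force": force on the tool from outside, world axes, zero at the start; "wrist_torque": the same for the moment, N m; "gripper_width": finger opening in mm.
Only numpy, scipy, OpenCV 4.12 (cv2) and the standard library are available. Lean on these libraries where they do the work, as an engineer would, in place of code of your own. Each camera call takes 0.05 s, during which the arm holds its last target. There are 200 camera calls.

## Task

Set up the black-and-orange glass float in the polishing lathe: take it from the wooden rack, lay it on the lathe's two white rods with its black end towards the headstock, then slide the tailstock up by its handle until the spring catch clicks into its notch, so that the float stays held between the two rubber cups. It is glass: set it down gently and do not force the tailstock on past the click. Leave the other floats, the jar and the iron mould where they are.

Things in the scene. Friction and masses are not known exactly. Their poses are not given: they have to be found in the camera images.
- float: the float to set up: glass pill 150 mm long, 60 mm in diameter, round ends, about 0.25 kg, one half black, the other orange. Origin at its centre, x axis along it to the black end. Starts level in either place of the rack, its axis 70 mm above the bench; the dowels' tops lie 19 mm below that axis, fingers have free room at both sides above them
- float_black (a point): tip of the float's black end
- float_orange (a point): tip of the float's orange end
- yellow_float: an all-yellow float of the same size in the rack's other place; leave it
- rack: wooden dowel rack, 116 x 200 mm; origin under its centre on the bench. Its two places lie at y = -55 and +55 mm in its frame; a float lies along its x axis
- lathe: grey polishing lathe fixed to the bench, 130 mm wide. Origin on the bench; y runs along the bed to the headstock; spindle line at x = 0, z = 100 mm. Headstock 112 mm wide, 158 mm high, y = 120 to 223 mm. Two white rods, y = -50 to 95 mm, carry a float with its axis 1 mm below the spindle line (the cups lift it); their tops are 20 mm below it, fingers may come to 16 mm below it
- head_cup (a point): centre of the rim of the headstock's fixed rubber cup (58 mm outside, 48 mm opening, facing the tailstock, to the lathe's -y), 100 mm above the bench. Axes as the lathe's. A float pressed home has its tip about 12 mm inside the rim
- tailstock (a joint): travel of the tailstock along the bed towards the headstock (lathe's +y) in m, 0 to 0.16; starts at 0 to 0.03. It slides with about 2.5 N of drag. It clicks into the catch somewhere between 0.090 and 0.126, depending on where the catch block is clamped: to be felt or watched for
- tail_handle (a point): centre of the tailstock's handle: a black level bar 16 mm in diameter, 80 mm long across the bed, 172 mm above the bench, on a 14 mm stem, 37 mm above the casting below it (60 mm wide, 66 mm along the bed). It can be pinched from above or pushed from behind
- tail_cup (a point): centre of the rim of the tailstock's rubber cup (like the headstock's, facing it), on a spring quill, 109 mm ahead of the handle: it gives by up to 46 mm, pressing with 1.5 N at first and 0.04 N more per mm, then it is solid. With the tailstock in the catch and the float in both cups it is pressed in by 4 to 38 mm
- catch (a joint): spring plunger (red knob, dark block) on the lathe's +x side, bearing on the tailstock's brass bar. In m: 0 nose out (before the bar comes, and again once in the V notch), 0.004 on the bar. From 42 mm before the notch a ramp takes about 6 N more push, then it rides 24 mm at 3 to 4 N less, then snaps in: within 2 mm of the notch it pulls the tailstock home by itself; over 12 N more drives it out
- jar: glass jar with a red cap, 68 mm in diameter, 90 mm high, bystander
- dip_mould: dark ribbed iron mould, 80 mm in diameter, 110 mm high, bystander
- ball_float: round lime and black float, 90 mm in diameter, on a cork ring, bystander; origin at its centre
Mind the look-alikes: they are no part of the job. What is shaped like the float but purple is not meant. Of the things shaped like the part that bears catch, the dark steel one is meant.

How it is judged:
By the outcome, as a careful person would: the job done as asked, in the order asked, and still so for the second after the job is handed in, with the robot touching nothing.
It also fails if it takes over 61 s, if anything falls off the work surface, if the arm or the gripper's body presses on something with over 40 N, if the wrist force passes 120 N, or if a joint passes its speed limit or range.

## Working session

There is one attempt and no reset: what is moved stays moved. The work goes in short steps, Python scripts to look and compute and a tool call to move; the robot and the scene stay as the last step left them, time stands still between calls to the robot, and variables do not carry over. Pictures are saved under pics/ and viewed, about 8 in all and at most 12, crops included, and the job is handed in when it is done.

Besides the shell and the picture viewer there is one more tool, called as name([rows], argument=value, ...), one row to a line, values as JSON. send_rows: Moves the arm, as the interface text tells. Its arguments: {"type":"object","properties":{"steps":{"type":"array","items":{"type":"array","items":{"type":"array","items":{"type":"number"}}}}},"required":["steps"]}

```bash
mkdir -p pics; ls; cat > h.py <<'E'
import numpy as np, cv2
from bench import arm, optics, job
from scipy.spatial.transform import Rotation as R
def snap(name):
    s=arm.read_state(); im,d=optics.get_image(name); c=optics.get_calibration(name)
    K=np.array(c["K"],float)
    if name=="wrist":
        T=np.eye(4);T[:3,:3]=R.from_quat(s["ee_rot"]).as_matrix();T[:3,3]=s["position"]
        M=T@np.array(c["hand_eye"])
    else:
        V=np.eye(4);V[:3,:3]=cv2.Rodrigues(np.array(c["rvec"],float))[0];V[:3,3]=np.ravel(c["tvec"]);M=np.linalg.inv(V)
    np.savez("pics/last_%s.npz"%name,im=im,d=d,K=K,M=M)
    return im,d,K,M
def load(name):
    z=np.load("pics/last_%s.npz"%name);return z["im"],z["d"],z["K"],z["M"]
def cloud(d,K,M):
    v,u=np.mgrid[:d.shape[0],:d.shape[1]]
    p=np.stack([(u-K[0,2])/K[0,0]*d,(v-K[1,2])/K[1,1]*d,d],-1)@M[:3,:3].T+M[:3,3]
    p[d==0]=np.nan
    return p
def proj(P,K,M):
    q=(np.asarray(P,float)-M[:3,3])@M[:3,:3]; return (q@K.T)[...,:2]/q[...,2:]
E
python3 - <<'E'
from h import *
for n in("top","side"):
    im,d,K,M=snap(n); cv2.imwrite(f"pics/{n}0.png",im)
s=arm.read_state();print(s)
E
```

```text
pics
{'clock': 0.1, 'joints': array([ 1.50766224e+00,  3.85478928e-01,  6.78397814e-03, -4.07364377e-04,
       -1.19397729e+00, -2.58606058e-01]), 'joint_vel': array([ 0.00023963, -0.00293123,  0.00295171,  0.00233531, -0.0006858 ,
        0.00112705]), 'joint_efforts': array([-4.83455460e-04, -3.93318021e+01,  1.88931048e+01,  4.19795930e+00,
       -2.58349988e-03,  6.78159225e-06]), 'position': array([197.46009096, 592.45831785, 230.34391025]), 'ee_rot': array([ 9.87075804e-01, -1.60251185e-01, -9.68919199e-05,  9.51951953e-04]), 'contact_force': array([-0.31064471, -0.09191161, -0.64965476]), 'wrist_torque': array([ 0.03553859, -0.03141304, -0.01412472]), 'gripper_width': 85.283853768126}
```

View pics/top0.png

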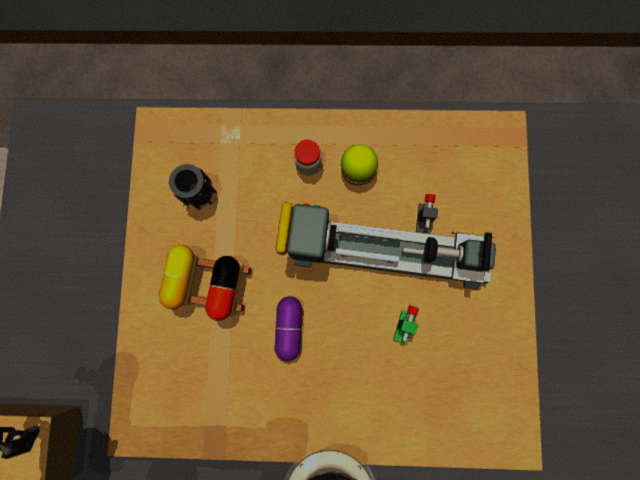

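View pics/side0.png

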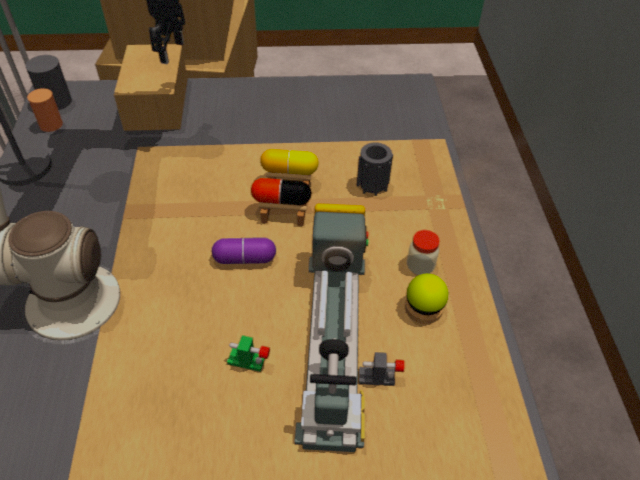

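The top view shows three float-shaped things: black/orange-red at (222,288), yellow at (177,277) and purple at (288,328). Only the first is black and orange and lies in the rack. The dark steel catch is at (429,213), and the green one at (406,325) is the decoy. The headstock is at (308,232), at world +y, and the handle is at (488,252). Next I'll measure, and make an enlarged crop to confirm.

```bash
python3 - <<'E'
from h import *
im,d,K,M=load("top"); P=cloud(d,K,M)
print("cam",M[:3,3])
for n,(u,v) in dict(black=(228,262),orange=(219,312),fl_mid=(222,288),yel=(177,277),purp=(288,328),head=(308,232),hand_a=(490,236),hand_b=(486,268),jar=(307,149),mould=(188,182),ball=(360,160),catch=(428,214),cup=(431,249),rodU=(360,235),rodL=(365,257)).items():
    print(n,np.round(np.nanmedian(P[v-1:v+2,u-1:u+2].reshape(-1,3),0),0))
h=cv2.cvtColor(im,cv2.COLOR_BGR2HSV)
sub=np.zeros(d.shape,bool);sub[245:330,200:245]=1
z=P[...,2]
m=sub&(z>78)&(z<115)
p=P[m]; 
xy=p[:,:2]; c=xy.mean(0);w,v=np.linalg.eigh(np.cov((xy-c).T)); a=v[:,1]*np.sign(v[0,1]);t=(xy-c)@a; s=(xy-c)@v[:,0]
print("float",c,a,np.degrees(np.arctan2(a[1],a[0])),t.min(),t.max(),s.min(),s.max(),p[:,2].max(),len(p))
blk=h[m][:,2]<60
print("black mean t",t[blk].mean(),t[~blk].mean(), c+a*(t.max()+t.min())/2)
S,sd,sK,sM=load("side")
# headstock front/back edges & rods
m=np.zeros(d.shape,bool);m[180:300,270:340]=1;m&=(z>150)&(z<170)
r=cv2.minAreaRect(P[m][:,:2].astype(np.float32));print("headtop",r,z[m].mean())
m=np.zeros(d.shape,bool);m[200:300,470:510]=1;m&=(z>165)
r=cv2.minAreaRect(P[m][:,:2].astype(np.float32));print("handle",r,z[m].max(),m.sum())
a=cv2.resize(im[195:325,150:510],None,fx=2.2,fy=2.2,interpolation=cv2.INTER_CUBIC)
b=cv2.resize(S[140:450,200:420],None,fx=1,fy=1)
cv2.imwrite("pics/crop1.png",a)
E
```

```text
cam [ 415.0659481    12.91980987 1135.08883553]
black [520. 238.  94.]
orange [408. 251.  95.]
fl_mid [461. 247.  98.]
yel [483. 350.  96.]
purp [375. 100.  58.]
head [581.  56. 156.]
hand_a [ 576. -321.  178.]
hand_b [ 510. -309.  179.]
jar [790.  66.  89.]
mould [717. 355.  48.]
ball [763. -58.  95.]
catch [ 643. -217.   73.]
cup [ 554. -210.  128.]
rodU [596. -63.  32.]
rodL [541. -73.  74.]
float [461.63849634 250.18533848] [ 0.98867917 -0.15004498] -8.629533072149298 -72.34046281405296 73.75439984300623 -31.40265859923686 26.186308785067254 103.37090319412869 1463
black mean t 35.51320300100579 -30.58834406066338 [462.33746138 250.07926141]
headtop ((586.330322265625, 69.65238952636719), (102.42595672607422, 110.88352966308594), 83.79299926757812) 156.23139947310707
handle ((543.9884033203125, -313.3221740722656), (17.130020141601562, 78.97325897216797), 84.0009994506836) 183.0998496476875 312
```

View pics/crop1.png

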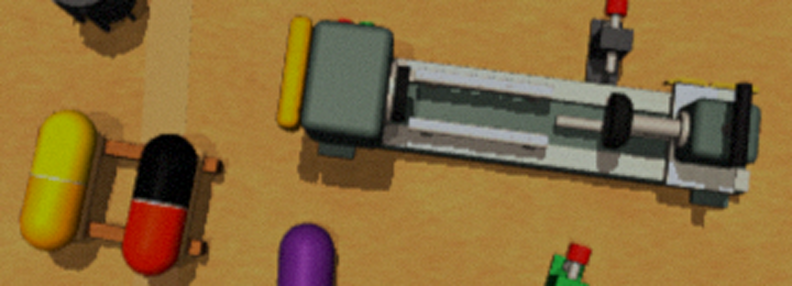

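The crop confirms it: the black/orange-red float is in the rack's right place, with its black end at (165,150) and its orange end at (152,250). I'll plan the approach with a half-turned grasp, because the unturned one would take joint 6 out of range at the lathe.

```bash
cat >> h.py <<'E'
def yaw(s):
    x=R.from_quat(s["ee_rot"]).as_matrix()[:,0];return np.arctan2(x[1],x[0])
def plan(tx,ty,tz,dyaw,n,nt,g):
    """rows: world move to tx,ty,tz over n rows, yaw change dyaw(rad) over nt rows"""
    s=arm.read_state();p=s["position"];y=yaw(s);D=(np.array([tx,ty,tz])-p)/10/n
    for i in range(max(n,nt)):
        d=D if i<n else D*0
        print([round(float(v),2) for v in(d[0]*np.cos(y)+d[1]*np.sin(y),d[0]*np.sin(y)-d[1]*np.cos(y),-d[2],-dyaw/nt if i<nt else 0,g)],end=",")
        if i<nt:y+=dyaw/nt
    print()
def st():
    s=arm.read_state();print("t%.2f pos%s yaw%.2f w%.1f F%s"%(s["clock"],np.round(s["position"],1),np.degrees(yaw(s)),s["gripper_width"],np.round(s["contact_force"],1)),"j",np.round(s["joints"],2), "tilt",np.round(R.from_quat(s["ee_rot"]).as_matrix()[:,2],3))
E
python3 -c "
from h import *
plan(462,249,190,-np.radians(170.2),14,25,1)"
```

```text
[2.57, 1.73, 0.29, 0.12, 1.0],[2.76, 1.41, 0.29, 0.12, 1.0],[2.9, 1.08, 0.29, 0.12, 1.0],[3.01, 0.72, 0.29, 0.12, 1.0],[3.08, 0.36, 0.29, 0.12, 1.0],[3.1, -0.0, 0.29, 0.12, 1.0],[3.07, -0.37, 0.29, 0.12, 1.0],[3.01, -0.73, 0.29, 0.12, 1.0],[2.9, -1.09, 0.29, 0.12, 1.0],[2.75, -1.42, 0.29, 0.12, 1.0],[2.56, -1.74, 0.29, 0.12, 1.0],[2.34, -2.03, 0.29, 0.12, 1.0],[2.08, -2.29, 0.29, 0.12, 1.0],[1.8, -2.52, 0.29, 0.12, 1.0],[0.0, -0.0, 0.0, 0.12, 1.0],[0.0, -0.0, 0.0, 0.12, 1.0],[0.0, -0.0, 0.0, 0.12, 1.0],[0.0, -0.0, 0.0, 0.12, 1.0],[0.0, -0.0, 0.0, 0.12, 1.0],[0.0, -0.0, 0.0, 0.12, 1.0],[0.0, -0.0, 0.0, 0.12, 1.0],[0.0, -0.0, 0.0, 0.12, 1.0],[0.0, -0.0, 0.0, 0.12, 1.0],[0.0, -0.0, 0.0, 0.12, 1.0],[-0.0, 0.0, 0.0, 0.12, 1.0],
```

send_rows([
  [[2.57, 1.73, 0.29, 0.12, 1], [2.76, 1.41, 0.29, 0.12, 1], [2.9, 1.08, 0.29, 0.12, 1], [3.0, 0.72, 0.29, 0.12, 1], [3.08, 0.36, 0.29, 0.12, 1], [3.1, 0, 0.29, 0.12, 1], [3.07, -0.37, 0.29, 0.12, 1], [3.0, -0.73, 0.29, 0.12, 1], [2.9, -1.09, 0.29, 0.12, 1], [2.75, -1.42, 0.29, 0.12, 1]],
])

```text
clock: 0.93
position: [382.1, 334.4, 195.2]
ee_rot: [0.709, -0.705, 0.001, 0.005]
contact_force: [0.3, 0.5, -0.1]
gripper_width: 85.3
```

```bash
python3 -c "
from h import *
st()
s=arm.read_state()
plan(462,249,190,-(yaw(s)-np.radians(-188.6))%(-2*np.pi),6,15,1)"
```

```text
t0.93 pos[382.1 334.4 195.2] yaw-89.62 w85.3 F[ 0.3  0.5 -0.1] j [ 1.04  0.22 -0.32  0.   -1.03 -1.03] tilt [-0.004 -0.008 -1.   ]
[1.43, -1.32, 0.09, 0.12, 1.0],[1.27, -1.48, 0.09, 0.12, 1.0],[1.09, -1.61, 0.09, 0.12, 1.0],[0.9, -1.73, 0.09, 0.12, 1.0],[0.69, -1.82, 0.09, 0.12, 1.0],[0.48, -1.89, 0.09, 0.12, 1.0],[0.0, -0.0, 0.0, 0.12, 1.0],[0.0, -0.0, 0.0, 0.12, 1.0],[0.0, -0.0, 0.0, 0.12, 1.0],[0.0, -0.0, 0.0, 0.12, 1.0],[0.0, -0.0, 0.0, 0.12, 1.0],[0.0, -0.0, 0.0, 0.12, 1.0],[0.0, -0.0, 0.0, 0.12, 1.0],[0.0, -0.0, 0.0, 0.12, 1.0],[-0.0, 0.0, 0.0, 0.12, 1.0],
```

send_rows([
  [[1.43, -1.32, 0.09, 0.12, 1], [1.27, -1.48, 0.09, 0.12, 1], [1.09, -1.61, 0.09, 0.12, 1], [0.9, -1.73, 0.09, 0.12, 1], [0.69, -1.82, 0.09, 0.12, 1], [0.48, -1.89, 0.09, 0.12, 1], [0, 0, 0, 0.12, 1], [0, 0, 0, 0.12, 1], [0, 0, 0, 0.12, 1], [0, 0, 0, 0.12, 1]],
])

```text
clock: 1.77
position: [462.9, 232.6, 185.0]
ee_rot: [-0.162, 0.987, -0.007, -0.008]
contact_force: [0.9, 1.2, -1.5]
gripper_width: 85.0
```

send_rows([
  [[0, 0, 0, 0.12, 1], [0, 0, 0, 0.12, 1], [0, 0, 0, 0.12, 1], [0, 0, 0, 0.12, 1], [0, 0, 0, 0.08, 1], [0, 0, 0, 0, 1]],
])

```text
clock: 2.27
position: [461.3, 230.9, 182.2]
ee_rot: [0.13, 0.991, -0.011, -0.008]
contact_force: [0.8, -0.1, 0.4]
gripper_width: 85.7
```

```bash
python3 - <<'E'
from h import *
st()
im,d,K,M=snap("wrist"); cv2.imwrite("pics/w1.png",im)
P=cloud(d,K,M); z=P[...,2]
s=arm.read_state()
h=cv2.cvtColor(im,cv2.COLOR_BGR2HSV)
m=(z>75)&(z<108)&(np.abs(P[...,0]-462)<95)&(np.abs(P[...,1]-249)<48)
p=P[m];xy=p[:,:2]; r=cv2.minAreaRect(xy.astype(np.float32));print(r,len(p),p[:,2].max())
# sphere-swept fit: fit axis line by least squares on cylinder
from scipy.optimize import least_squares
def f(q):
    a=np.array([np.cos(q[2]),np.sin(q[2])]);v=p[:,:2]-q[:2];t=v@a;l=v@np.array([-a[1],a[0]])
    e=np.maximum(np.abs(t)-45,0)
    return np.sqrt(e**2+l**2+(p[:,2]-q[3])**2)-30
q=least_squares(f,[462,249,-.15,70],loss="soft_l1").x;print(q,np.degrees(q[2]),np.abs(f(q)).mean())
E
```

```text
t2.27 pos[461.3 230.9 182.2] yaw165.06 w85.7 F[ 0.8 -0.1  0.4] j [ 0.78  0.26 -0.31  0.   -1.03 -2.61] tilt [-0.019 -0.019 -1.   ]
((461.1403503417969, 254.925537109375), (58.669769287109375, 144.2998809814453), 81.15169525146484) 14561 102.14281753563716
[ 4.63526124e+02  2.54605240e+02 -1.49320073e-01  6.95684048e+01] -8.55540995446701 0.4075110248733454
```

View pics/w1.png

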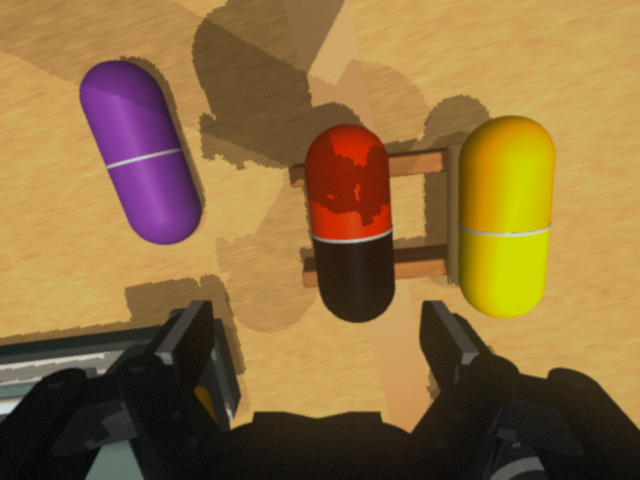

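The wrist view shows the float at (350,222), with the orange half at the top and the black half at the bottom. The rack dowels run to the yellow float at (507,215). The fitted centre is (463.5, 254.6, 69.6) at -8.6°. Now I'll align and descend.

```bash
cat >> h.py <<'E'
def rel(tx,ty,tz,tyaw=None):
    s=arm.read_state();D=R.from_quat(s["ee_rot"]).as_matrix().T@(np.array([tx,ty,tz])-s["position"])/10
    st();print("shift cm",np.round(D,2),"turn",None if tyaw is None else round(float(-((tyaw-np.degrees(yaw(s))+180)%360-180)*np.pi/180),3))
E
python3 -c "
from h import *
rel(463.5,254.6,130,171.44)"
```

```text
t2.32 pos[461.3 230.9 182.2] yaw165.23 w85.6 F[-0.2  0.2 -0.8] j [ 0.78  0.26 -0.31  0.   -1.03 -2.61] tilt [-0.02  -0.019 -1.   ]
shift cm [0.32 2.48 5.17] turn -0.108
```

send_rows([
  [[0.1, 0.8, 0.5, -0.054, 1], [0.1, 0.8, 0.8, -0.054, 1], [0.1, 0.8, 1.2, 0, 1], [0, 0, 1.2, 0, 1], [0, 0, 0.8, 0, 1], [0, 0, 0, 0, 1]],
])

```text
clock: 2.82
position: [462.2, 254.9, 134.9]
ee_rot: [0.065, 0.998, -0.01, -0.009]
contact_force: [-0.5, -0.7, -0.1]
gripper_width: 85.5
```

```bash
python3 -c "
from h import *
rel(463.5,254.6,51,171.44)"
```

```text
t2.82 pos[462.2 254.9 134.9] yaw172.49 w85.5 F[-0.5 -0.7 -0.1] j [ 0.81  0.33 -0.35 -0.   -0.92 -2.51] tilt [-0.019 -0.019 -1.   ]
shift cm [-0.27  0.16  8.39] turn 0.018
```

send_rows([
  [[-0.1, 0.1, 1.5, 0.01, 1], [-0.1, 0.05, 1.5, 0.01, 1], [-0.05, 0, 1.5, 0, 1], [0, 0, 1.5, 0, 1], [0, 0, 1.2, 0, 1], [0, 0, 0.6, 0, 1], [0, 0, 0, 0, 1]],
])

```text
clock: 3.4
position: [465.9, 255.3, 57.1]
ee_rot: [0.072, 0.997, -0.008, -0.006]
contact_force: [-0.1, -0.7, 0.0]
gripper_width: 85.9
```

```bash
python3 -c "
from h import *
rel(463.5,254.6,51,171.44)"
```

```text
t3.40 pos[465.9 255.3  57.1] yaw171.74 w85.9 F[-0.1 -0.7  0. ] j [ 0.81  0.43 -0.43  0.   -0.73 -2.52] tilt [-0.014 -0.016 -1.   ]
shift cm [ 0.22 -0.09  0.61] turn 0.005
```

send_rows([
  [[0.22, -0.05, 0.6, 0, 1], [0, 0, 0, 0, 0.75], [0, 0, 0, 0, 0.7], [0, 0, 0, 0, 0.6], [0, 0, 0, 0, 0.5], [0, 0, 0, 0, 0.4], [0, 0, 0, 0, 0.4]],
])

```text
clock: 3.98
position: [464.1, 254.2, 54.1]
ee_rot: [0.071, 0.997, -0.008, -0.006]
contact_force: [0.1, 0.9, -2.1]
gripper_width: 58.6
```

```bash
python3 -c "
from h import *
rel(463.5,254.6,51,171.44)"
```

```text
t3.98 pos[464.1 254.2  54.1] yaw171.82 w58.6 F[ 0.1  0.9 -2.1] j [ 0.81  0.43 -0.43  0.   -0.72 -2.52] tilt [-0.012 -0.015 -1.   ]
shift cm [0.06 0.04 0.31] turn 0.007
```

Gripped at 58.6 mm. Next I'll lift and check that it holds.

send_rows([
  [[0, 0, -0.4, 0, 0.4], [0, 0, -0.8, 0, 0.4], [0, 0, -1.5, 0, 0.4], [0, 0, -2, 0, 0.4], [0, 0, -2.5, 0, 0.4], [0, 0, -2.5, 0, 0.4], [0, 0, -2.5, 0, 0.4], [0, 0, -2.5, 0, 0.4], [0, 0, -1, 0, 0.4]],
])

```text
clock: 4.73
position: [464.2, 256.3, 218.8]
ee_rot: [0.071, 0.997, -0.01, -0.008]
contact_force: [-0.4, 0.2, -1.3]
gripper_width: 58.3
```

```bash
python3 - <<'E'
from h import *
st()
im,d,K,M=snap("top"); P=cloud(d,K,M); h=cv2.cvtColor(im,cv2.COLOR_BGR2HSV)
# refine lathe from the top cloud: headstock top rect, edges
z=P[...,2]
m=np.zeros(d.shape,bool);m[195:290,270:340]=1
p=P[m&(z>140)&(z<165)]
a=np.radians(-6.1)
for a in np.radians([-6.1]):
    X=np.array([np.cos(a),np.sin(a)]);Y=np.array([-np.sin(a),np.cos(a)])
    print("head x",np.percentile(p[:,:2]@X,[.5,1,50,99,99.5]),"y",np.percentile(p[:,:2]@Y,[.5,1,50,99,99.5]))
    m=np.zeros(d.shape,bool);m[220:285,470:510]=1
    p=P[m&(z>165)];print("handle x",np.percentile(p[:,:2]@X,[1,50,99]),"y",np.percentile(p[:,:2]@Y,[1,50,99]))
    m=np.zeros(d.shape,bool);m[225:275,415:445]=1
    p=P[m&(z>100)&(z<140)];print("tcup x",np.percentile(p[:,:2]@X,[1,50,99]),"y",np.percentile(p[:,:2]@Y,[1,50,99]),p[:,2].max())
    m=np.zeros(d.shape,bool);m[222:265,324:342]=1
    p=P[m&(z>80)&(z<135)];print("hcup x",np.percentile(p[:,:2]@X,[1,50,99]),"y",np.percentile(p[:,:2]@Y,[1,50,99]),p[:,2].max())
for n,(u,v) in dict(rU=(350,236),rU2=(420,241),rL=(350,257),rL2=(398,262)).items(): print(n,P[v,u])
cv2.imwrite("pics/top2.png",im)
E
```

```text
t4.73 pos[464.2 256.3 218.8] yaw171.83 w58.3 F[-0.4  0.2 -1.3] j [ 0.81  0.25 -0.23  0.   -1.12 -2.52] tilt [-0.017 -0.019 -1.   ]
head x [520.3735652  520.9217322  573.82706474 628.96193697 630.88375544] y [ 80.23657758  80.8139161  129.98205203 181.06402536 181.76461526]
handle x [535.32175555 573.68452808 612.89288797] y [-261.2216573  -252.06364887 -246.23879207]
tcup x [547.21150118 572.45055984 601.48758021] y [-183.87334883 -156.02145646 -145.39626448] 130.6730527660011
hcup x [543.7819607  571.3902178  606.20195993] y [49.19837474 70.11740681 79.76710888] 134.6231605624929
rU [595.39906136 -39.84756091  26.07193164]
rU2 [ 584.36002035 -204.48262481   39.60550021]
rL [542.95444108 -39.79166953  39.74299761]
rL2 [ 533.46814406 -152.62526224   39.18551614]
```

View pics/top2.png

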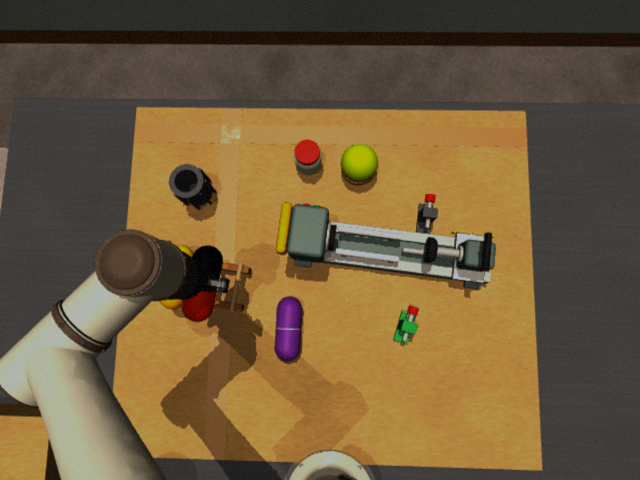

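The top view shows the float lifted, at about (200,285), with the rack's right place empty and the yellow float still there. Now I'll carry it over the lathe.

```bash
python3 -c "
from h import *
plan(568,-96,212,np.radians(91.9),14,14,0.4)"
```

```text
[-1.09, -2.39, 0.06, -0.11, 0.4],[-0.81, -2.5, 0.06, -0.11, 0.4],[-0.52, -2.57, 0.06, -0.11, 0.4],[-0.22, -2.62, 0.06, -0.11, 0.4],[0.08, -2.62, 0.06, -0.11, 0.4],[0.38, -2.6, 0.06, -0.11, 0.4],[0.68, -2.54, 0.06, -0.11, 0.4],[0.96, -2.44, 0.06, -0.11, 0.4],[1.23, -2.32, 0.06, -0.11, 0.4],[1.49, -2.16, 0.06, -0.11, 0.4],[1.73, -1.98, 0.06, -0.11, 0.4],[1.94, -1.77, 0.06, -0.11, 0.4],[2.13, -1.53, 0.06, -0.11, 0.4],[2.29, -1.28, 0.06, -0.11, 0.4],
```

send_rows([
  [[-1.09, -2.39, 0, -0.115, 0.4], [-0.81, -2.5, 0, -0.115, 0.4], [-0.52, -2.57, 0, -0.115, 0.4], [-0.22, -2.62, 0, -0.115, 0.4], [0.08, -2.62, 0, -0.115, 0.4], [0.38, -2.6, 0, -0.115, 0.4], [0.68, -2.54, 0, -0.115, 0.4], [0.96, -2.44, 0, -0.115, 0.4], [1.23, -2.32, 0, -0.115, 0.4], [1.49, -2.16, 0, -0.115, 0.4]],
])

```text
clock: 5.62
position: [543.9, 1.9, 221.5]
ee_rot: [-0.511, 0.86, -0.0, -0.01]
contact_force: [-0.0, 0.8, -1.4]
gripper_width: 58.0
```

```bash
python3 -c "
from h import *
st();s=arm.read_state()
plan(568,-96,212,np.radians(-96.25)-yaw(s),6,5,0.4)"
```

```text
t5.62 pos[543.9   1.9 221.5] yaw-118.55 w58.0 F[-0.   0.8 -1.4] j [ 0.3   0.26 -0.2   0.01 -1.13 -0.8 ] tilt [-0.017 -0.01  -1.   ]
[1.24, -1.13, 0.16, -0.08, 0.4],[1.33, -1.03, 0.16, -0.08, 0.4],[1.4, -0.93, 0.16, -0.08, 0.4],[1.47, -0.81, 0.16, -0.08, 0.4],[1.53, -0.7, 0.16, -0.08, 0.4],[1.58, -0.58, 0.16, 0.0, 0.4],
```

send_rows([
  [[1.24, -1.13, 0.1, -0.08, 0.4], [1.33, -1.03, 0.1, -0.08, 0.4], [1.4, -0.93, 0.1, -0.08, 0.4], [1.47, -0.81, 0.1, -0.08, 0.4], [1.2, -0.6, 0, -0.06, 0.4], [0.9, -0.3, 0, 0, 0.4], [0, 0, 0, 0, 0.4]],
])

```text
clock: 6.2
position: [564.6, -94.0, 213.0]
ee_rot: [-0.669, 0.743, 0.005, -0.013]
contact_force: [0.0, 0.2, -2.2]
gripper_width: 58.1
```

```bash
python3 - <<'E'
from h import *
rel(568,-96,150,-96.25)
im,d,K,M=snap("wrist"); cv2.imwrite("pics/w2.png",im)
im,d,K,M=snap("side"); cv2.imwrite("pics/s2.png",cv2.resize(im[140:450,230:430],None,fx=1.9,fy=1.9))
E
```

```text
t6.20 pos[564.6 -94.  213. ] yaw-95.95 w58.1 F[ 0.   0.2 -2.2] j [ 0.12  0.32 -0.14  0.01 -1.14 -0.23] tilt [-0.026 -0.009 -1.   ]
shift cm [ 0.09 -0.51  6.29] turn 0.005
```

View pics/w2.png

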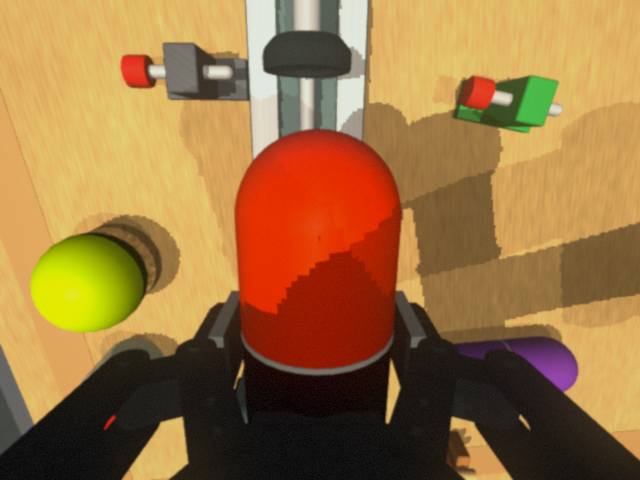

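The wrist view shows the float held straight, orange end at (320,130), in line with the tail cup at (307,55). The black end is towards the headstock. I'll fit both from this depth image to check the line.

```bash
python3 - <<'E'
from h import *
from scipy.optimize import least_squares
im,d,K,M=load("wrist"); P=cloud(d,K,M);h=cv2.cvtColor(im,cv2.COLOR_BGR2HSV)
m=((h[...,0]<12)&(h[...,1]>180)&(h[...,2]>60)); m[:, :245]=0;m[:,395:]=0;m[:132]=0;m[355:]=0
p=P[m&(P[...,2]>200)]
def f(q):
    a=np.array([np.sin(q[2])*np.cos(q[4]),np.cos(q[2])*np.cos(q[4]),np.sin(q[4])]);v=p-np.r_[q[:2],q[3]];t=v@a
    e=np.clip(t,-45,45)
    return np.linalg.norm(v-e[:,None]*a,axis=1)-30
q=least_squares(f,[566,-95,.11,230,0],loss="soft_l1").x
print("float c",q[:2],"z",q[3],"dir deg from y",np.degrees(q[2]),"pitch(black up)",np.degrees(q[4]),np.abs(f(q)).mean(),len(p))
a=np.radians(-6.25);X=np.array([np.cos(a),np.sin(a)]);Y=np.array([-np.sin(a),np.cos(a)])
print("float in lathe-rot",q[:2]@X,q[:2]@Y)
mm=np.zeros(d.shape,bool);mm[25:80,255:355]=1
c=P[mm&(P[...,2]>85)&(P[...,2]<140)]
dark=c
print("tcup x",np.percentile(c[:,:2]@X,[1,50,99]),"y",np.percentile(c[:,:2]@Y,[1,50,99]),c[:,2].max())
top=c[c[:,2]>c[:,2].max()-3];print("apex x",(top[:,:2]@X).mean())
for (u,v) in [(255,100),(270,100),(290,105),(330,105),(360,100)]: print((u,v),P[v,u,:2]@X,P[v,u,:2]@Y,P[v,u,2])
E
```

```text
float c [565.43799155 -94.47594423] z 229.52045478854882 dir deg from y 6.381768058204375 pitch(black up) 0.05121737852271364 0.3755625106678564 31237
float in lathe-rot 572.3625201682013 -32.35694410608724
tcup x [549.38864009 576.5500182  603.09675918] y [-168.03559308 -150.94554055 -142.68976011] 130.37795895486653
apex x 576.424338073433
(255, 100) 619.3441544420527 -129.0793809011402 39.768262581093325
(270, 100) 606.9294239249812 -129.19334928192183 39.42403045597217
(290, 105) 590.8200572648863 -125.98737577345045 28.797322666796106
(330, 105) 556.1701296856212 -126.18076651850289 29.63462462534278
(360, 100) 531.7444647225688 -129.6807542840576 40.27881983478551
```

```bash
python3 - <<'E'
from h import *
a=np.radians(-6.25);X=np.array([np.cos(a),np.sin(a)]);Y=np.array([-np.sin(a),np.cos(a)])
s=arm.read_state();t=s["position"][:2]+3.5*X-3*Y;print(t)
rel(*t,110,-96.25)
E
```

```text
[567.57011403 -96.04295283]
t6.30 pos[564.4 -92.7 213.1] yaw-95.87 w58.5 F[ 0.1  0.7 -2.3] j [ 0.12  0.32 -0.14  0.01 -1.14 -0.23] tilt [-0.026 -0.009 -1.   ]
shift cm [ 0.19 -0.61 10.3 ] turn 0.007
```

send_rows([
  [[0.1, -0.2, 0.8, 0.005, 0.4], [0.1, -0.2, 1.2, 0, 0.4], [0, -0.2, 1.5, 0, 0.4], [0, 0, 1.5, 0, 0.4], [0, 0, 1.5, 0, 0.4], [0, 0, 1.5, 0, 0.4], [0, 0, 1.2, 0, 0.4], [0, 0, 0.6, 0, 0.4], [0, 0, 0, 0, 0.4]],
])

```text
clock: 7.05
position: [567.5, -88.5, 109.0]
ee_rot: [-0.668, 0.744, 0.005, -0.011]
contact_force: [-0.8, -0.1, -1.9]
gripper_width: 58.1
```

```bash
python3 - <<'E'
from h import *
rel(567.6,-96.5,88,-96.25)
E
```

```text
t7.05 pos[567.5 -88.5 109. ] yaw-96.12 w58.1 F[-0.8 -0.1 -1.9] j [ 0.13  0.43 -0.27  0.   -0.9  -0.24] tilt [-0.023 -0.007 -1.   ]
shift cm [ 0.78 -0.15  2.1 ] turn 0.002
```

send_rows([
  [[0.5, -0.1, 0, 0, 0.4], [0.4, 0, 0, 0, 0.4], [0.1, 0, 0.6, 0, 0.4], [0.05, 0, 0.5, 0, 0.4], [0.05, 0, 0.4, 0, 0.4], [0, 0, 0, 0, 0.4]],
])

```text
clock: 7.55
position: [568.9, -99.9, 95.4]
ee_rot: [-0.669, 0.744, 0.004, -0.009]
contact_force: [-1.1, -0.4, -2.0]
gripper_width: 58.2
```

```bash
python3 - <<'E'
from h import *
rel(567.6,-96.5,84,-96.25)
E
```

```text
t7.55 pos[568.9 -99.9  95.4] yaw-96.07 w58.2 F[-1.1 -0.4 -2. ] j [ 0.11  0.44 -0.28  0.01 -0.87 -0.22] tilt [-0.018 -0.006 -1.   ]
shift cm [-0.33  0.15  1.14] turn 0.003
```

send_rows([
  [[-0.1, 0.15, 0.4, 0, 0.4], [0, 0, 0.3, 0, 0.4], [0, 0, 0.2, 0, 0.4], [0, 0, 0, 0, 0.4]],
])

```text
clock: 7.88
position: [567.3, -98.8, 85.7]
ee_rot: [-0.668, 0.744, 0.003, -0.009]
contact_force: [0.2, 0.1, -1.9]
gripper_width: 58.3
```

```bash
python3 - <<'E'
from h import *
rel(567.4,-97.5,84,-96.25)
im,d,K,M=snap("side"); cv2.imwrite("pics/s3.png",cv2.resize(im[190:400,260:420],None,fx=2.8,fy=2.8,interpolation=cv2.INTER_CUBIC))
E
```

```text
t7.88 pos[567.3 -98.8  85.7] yaw-96.09 w58.3 F[ 0.2  0.1 -1.9] j [ 0.11  0.45 -0.29  0.01 -0.84 -0.22] tilt [-0.017 -0.006 -1.   ]
shift cm [-0.14  0.    0.17] turn 0.003
```

View pics/s3.png

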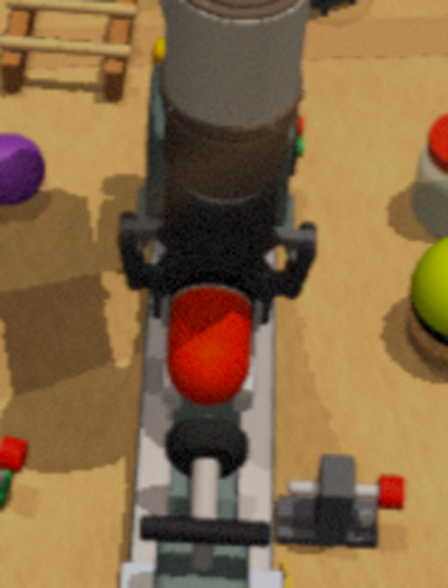

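The side crop shows the float (210,345) over the bed, centred on the tail cup (207,445), not yet in contact. I'll lower it in small steps.

send_rows([
  [[0, 0, 0.2, 0, 0.4], [0, 0, 0.15, 0, 0.4], [0, 0, 0, 0, 0.4]],
])

```text
clock: 8.18
position: [568.2, -98.8, 82.6]
ee_rot: [-0.669, 0.743, 0.003, -0.008]
contact_force: [0.2, -1.1, -1.7]
gripper_width: 58.3
```

send_rows([
  [[0, 0.05, 0.15, 0, 0.4], [0, 0, 0.1, 0, 0.4], [0, 0, 0, 0, 0.4]],
])

```text
clock: 8.43
position: [568.5, -98.8, 82.5]
ee_rot: [-0.669, 0.743, 0.002, -0.007]
contact_force: [0.3, 1.2, -1.7]
gripper_width: 58.5
```

send_rows([
  [[0, 0, 0.2, 0, 0.4], [0, 0, 0.1, 0, 0.4], [0, 0, 0, 0, 0.4]],
])

```text
clock: 8.68
position: [568.5, -98.8, 82.4]
ee_rot: [-0.67, 0.743, 0.001, -0.007]
contact_force: [-0.1, 0.0, -2.0]
gripper_width: 58.4
```

send_rows([
  [[0, 0, 0.4, 0, 0.4], [0, 0, 0, 0, 0.4]],
])

```text
clock: 8.85
position: [568.8, -98.7, 83.0]
ee_rot: [-0.67, 0.742, 0.0, -0.007]
contact_force: [0.4, -0.4, -2.0]
gripper_width: 58.3
```

```bash
python3 - <<'E'
from h import *
s=arm.read_state();st();print(s["joint_efforts"],s["wrist_torque"])
E
```

```text
t8.85 pos[568.8 -98.7  83. ] yaw-95.85 w58.3 F[ 0.4 -0.4 -2. ] j [ 0.11  0.46 -0.3   0.01 -0.83 -0.22] tilt [-0.011 -0.01  -1.   ]
[ 4.55333898e-02 -4.05484736e+01  1.57225531e+01  3.66454549e+00
 -2.07562493e-01 -1.85269309e-02] [ 0.07745748 -0.09970031  0.01295962]
```

```bash
cat >> h.py <<'E'
def fitfloat(q0,view="wrist"):
    from scipy.optimize import least_squares
    im,d,K,M=snap(view); P=cloud(d,K,M);h=cv2.cvtColor(im,cv2.COLOR_BGR2HSV)
    m=((h[...,0]<12)&(h[...,1]>180)&(h[...,2]>60))
    p=P[m];p=p[(np.abs(p[:,:2]-q0[:2]).max(1)<110)&(p[:,2]>q0[3]-10)&(p[:,2]<q0[3]+40)]
    def f(q):
        a=np.array([np.sin(q[2])*np.cos(q[4]),np.cos(q[2])*np.cos(q[4]),np.sin(q[4])]);v=p-np.r_[q[:2],q[3]];t=v@a
        return np.linalg.norm(v-np.clip(t,-45,45)[:,None]*a,axis=1)-30
    q=least_squares(f,q0,loss="soft_l1").x
    print(view,"float c",q[:2].round(1),"z",q[3].round(1),"dir",np.degrees(q[2]).round(2),"pitch",np.degrees(q[4]).round(2),"res",np.abs(f(q)).mean().round(2),len(p)); return q
E
python3 - <<'E'
from h import *
fitfloat([567,-98,.11,99,0]); fitfloat([567,-98,.11,99,0],"side");st()
E
```

```text
wrist float c [569.3 -99.2] z 99.6 dir 6.21 pitch 0.13 res 0.36 33573
side float c [569.4 -97.9] z 99.1 dir 6.53 pitch -0.97 res 1.33 1052
t8.95 pos[568.7 -98.8  82.3] yaw-95.86 w58.6 F[-1.7  0.1  0.9] j [ 0.11  0.46 -0.3   0.01 -0.83 -0.22] tilt [-0.011 -0.01  -1.   ]
```

The float is at z ≈ 99, resting on the rods, and the force has gone to +0.9 N. Opening now.

send_rows([
  [[0, 0, 0, 0, 0.72], [0, 0, 0, 0, 0.75], [0, 0, 0, 0, 0.8], [0, 0, 0, 0, 0.85], [0, 0, 0, 0, 0.9], [0, 0, 0, 0, 0.9]],
])

```text
clock: 9.45
position: [569.2, -99.1, 80.2]
ee_rot: [-0.67, 0.742, 0.0, -0.008]
contact_force: [-0.4, -0.5, 0.8]
gripper_width: 76.5
```

```bash
python3 - <<'E'
from h import *
st();fitfloat([569,-98,.11,99,0])
E
```

```text
t9.45 pos[569.2 -99.1  80.2] yaw-95.87 w76.5 F[-0.4 -0.5  0.8] j [ 0.11  0.46 -0.3   0.01 -0.83 -0.22] tilt [-0.012 -0.01  -1.   ]
wrist float c [569.  -99.2] z 98.7 dir 6.31 pitch 0.02 res 0.37 34613
```

Released: the float rests at z 98.7, level and in line. Now I'll retreat upwards.

send_rows([
  [[0, 0, -1, 0, 0.95], [0, 0, -1.5, 0, 1], [0, 0, -2, 0, 1], [0, 0, -2.5, 0, 1], [0, 0, -2.5, 0, 1], [0, 0, -2.5, 0, 1], [0, 0, -2.5, 0, 1], [0, 0, -1, 0, 1]],
])

```text
clock: 10.17
position: [569.2, -98.1, 243.1]
ee_rot: [-0.67, 0.742, 0.002, -0.011]
contact_force: [0.5, -0.2, 0.1]
gripper_width: 85.6
```

```bash
python3 - <<'E'
from h import *
st()
plan(544,-314,225,np.radians(89.6),12,14,1)
E
```

```text
t10.17 pos[569.2 -98.1 243.1] yaw-95.88 w85.6 F[ 0.5 -0.2  0.1] j [ 0.11  0.3  -0.08  0.01 -1.2  -0.22] tilt [-0.019 -0.011 -1.   ]
[1.81, 0.02, 0.15, -0.11, 1.0],[1.8, 0.23, 0.15, -0.11, 1.0],[1.76, 0.43, 0.15, -0.11, 1.0],[1.7, 0.62, 0.15, -0.11, 1.0],[1.62, 0.8, 0.15, -0.11, 1.0],[1.52, 0.98, 0.15, -0.11, 1.0],[1.4, 1.14, 0.15, -0.11, 1.0],[1.27, 1.29, 0.15, -0.11, 1.0],[1.12, 1.43, 0.15, -0.11, 1.0],[0.95, 1.54, 0.15, -0.11, 1.0],[0.77, 1.64, 0.15, -0.11, 1.0],[0.58, 1.71, 0.15, -0.11, 1.0],[0.0, 0.0, 0.0, -0.11, 1.0],[0.0, 0.0, 0.0, -0.11, 1.0],
```

send_rows([
  [[1.81, 0, 0, -0.112, 1], [1.8, 0.23, 0, -0.112, 1], [1.76, 0.43, 0, -0.112, 1], [1.7, 0.62, 0, -0.112, 1], [1.62, 0.8, 0, -0.112, 1], [1.52, 0.98, 0, -0.112, 1], [1.4, 1.14, 0, -0.112, 1], [1.27, 1.29, 0, -0.112, 1], [1.12, 1.43, 0, -0.112, 1], [0.95, 1.54, 0, -0.112, 1]],
])

```text
clock: 11.0
position: [554.9, -283.0, 262.4]
ee_rot: [0.97, -0.244, 0.003, 0.006]
contact_force: [0.4, -0.5, 0.7]
gripper_width: 85.1
```

send_rows([
  [[0.77, 1.64, 0, -0.112, 1], [0.4, 1.2, 0, -0.112, 1], [0, 0, 0, -0.112, 1], [0, 0, 0, -0.112, 1], [0, 0, 0, 0, 1]],
])

```text
clock: 11.42
position: [551.5, -319.8, 266.8]
ee_rot: [1.0, -0.012, 0.003, 0.008]
contact_force: [0.4, 0.0, -0.0]
gripper_width: 85.5
```

```bash
python3 - <<'E'
from h import *
rel(544,-314,200,-6.25)
im,d,K,M=snap("wrist"); cv2.imwrite("pics/w3.png",im)
P=cloud(d,K,M);z=P[...,2]
m=(z>165)&(z<190)&(np.abs(P[...,0]-544)<70)&(np.abs(P[...,1]+314)<50);p=P[m]
print(len(p),cv2.minAreaRect(p[:,:2].astype(np.float32)) if len(p) else 0,np.percentile(z[m],99))
E
```

```text
t11.42 pos[ 551.5 -319.8  266.8] yaw-1.38 w85.5 F[ 0.4  0.  -0. ] j [-0.27  0.38  0.08  0.01 -1.26  1.81] tilt [ 0.006 -0.015 -1.   ]
shift cm [-0.81 -0.67  6.67] turn 0.085
2454 ((545.5873413085938, -312.8018493652344), (16.025146484375, 79.98487091064453), 83.70045471191406) 180.90927198745158
```

View pics/w3.png

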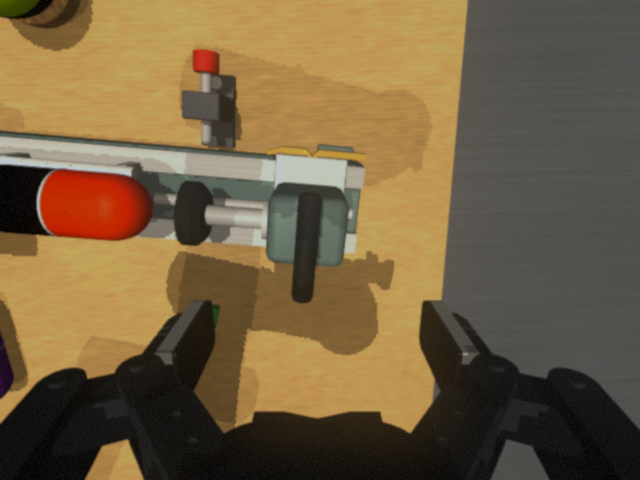

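The wrist view shows the handle bar from (310,198) to (302,298) and the float on the rods at (95,205), with a gap to the tail cup at (193,212). The brass bar's V notch is at about (313,155), and the dark catch's nose at (208,146). I'll estimate the travel to the click, then approach the handle.

```bash
python3 - <<'E'
from h import *
im,d,K,M=load("wrist");P=cloud(d,K,M)
a=np.radians(-6.3);X=np.array([np.cos(a),np.sin(a)]);Y=np.array([-np.sin(a),np.cos(a)])
for n,(u,v) in dict(nose=(208,140),knob=(205,60),barL=(290,152),barR=(345,154),notch=(313,155)).items():
    p=P[v-1:v+2,u-1:u+2].reshape(-1,3);p=np.nanmedian(p,0);print(n,p.round(1),(p[:2]@X).round(1),(p[:2]@Y).round(1))
h=cv2.cvtColor(im,cv2.COLOR_BGR2HSV)
m=(h[...,0]>15)&(h[...,0]<32)&(h[...,1]>150);m[:140]=0;m[165:]=0;m[:,:260]=0;m[:,370:]=0
m&=(P[...,2]>30)
for u in range(266,368,4):
    v=np.where(m[:,u])[0]
    if len(v):q=P[v[0],u];print(u,v[0],v[-1],q.round(0),(q[:2]@Y).round(1))
rel(545.6,-312.8,200,-6.3)
E
```

```text
nose [ 617.6 -219.8   55.6] 638.0 -150.7
knob [ 686.  -227.1   63. ] 706.8 -150.4
barL [ 604.7 -298.2   60. ] 633.8 -230.1
barR [ 601.5 -351.1   60.1] 636.4 -282.9
notch [ 601.3 -320.2   59.6] 632.8 -252.3
270 149 153 [ 608. -278.   54.] -210.1
274 148 152 [ 609. -283.   56.] -214.1
278 147 151 [ 610. -287.   60.] -218.3
282 146 152 [ 610. -290.   56.] -221.7
286 146 152 [ 610. -294.   48.] -225.1
290 147 153 [ 609. -298.   59.] -229.6
294 147 153 [ 609. -302.   53.] -233.2
298 148 154 [ 608. -306.   60.] -237.4
302 148 154 [ 608. -310.   57.] -241.2
306 148 154 [ 608. -314.   52.] -245.0
310 153 155 [ 603. -317.   53.] -249.3
314 153 156 [ 603. -321.   57.] -253.1
318 150 155 [ 606. -325.   59.] -256.7
322 150 156 [ 606. -329.   61.] -260.5
326 151 156 [ 605. -333.   60.] -264.4
330 151 156 [ 605. -337.   61.] -268.2
334 151 157 [ 605. -340.   61.] -272.0
338 152 157 [ 603. -344.   59.] -276.1
342 152 157 [ 603. -348.   59.] -279.9
346 152 158 [ 603. -352.   60.] -283.7
350 153 158 [ 602. -356.   61.] -287.6
354 152 159 [ 602. -361.   49.] -292.7
358 153 159 [ 602. -364.   60.] -295.4
362 153 159 [ 602. -368.   54.] -300.1
t11.47 pos[ 551.6 -319.7  267. ] yaw-1.58 w85.3 F[-0.1  0.2  0.6] j [-0.27  0.38  0.08  0.01 -1.26  1.8 ] tilt [ 0.007 -0.015 -1.   ]
shift cm [-0.67 -0.78  6.69] turn 0.082
```

The notch is at Y' ≈ -251.5 and the nose at -150.6, so I expect the click after about 101 mm of travel. Descending to the handle.

send_rows([
  [[-0.22, -0.26, 0.8, 0.04, 1], [-0.22, -0.26, 1.2, 0.04, 1], [-0.22, -0.26, 1.4, 0, 1], [0, 0, 1.4, 0, 1], [0, 0, 1.2, 0, 1], [0, 0, 0.6, 0, 1], [0, 0, 0, 0, 1]],
])

```text
clock: 12.05
position: [546.9, -311.0, 203.5]
ee_rot: [0.998, -0.065, 0.007, 0.008]
contact_force: [0.6, 0.4, 0.0]
gripper_width: 85.4
```

```bash
python3 - <<'E'
from h import *
rel(545.6,-312.8,154,-6.3)
E
```

```text
t12.05 pos[ 546.9 -311.   203.5] yaw-7.50 w85.4 F[0.6 0.4 0. ] j [-0.25  0.4  -0.04  0.02 -1.11  1.69] tilt [ 0.014 -0.018 -1.   ]
shift cm [-0.18  0.12  4.95] turn -0.021
```

send_rows([
  [[-0.1, 0.1, 1, -0.02, 1], [-0.1, 0, 1.2, 0, 1], [0, 0, 1.2, 0, 1], [0, 0, 0.8, 0, 1], [0, 0, 0.3, 0, 1], [0, 0, 0, 0, 1]],
])

```text
clock: 12.55
position: [547.4, -313.2, 159.2]
ee_rot: [0.998, -0.055, 0.01, 0.01]
contact_force: [0.0, 0.2, 1.2]
gripper_width: 85.6
```

```bash
python3 - <<'E'
from h import *
rel(545.6,-312.8,154,-6.3)
E
```

```text
t12.55 pos[ 547.4 -313.2  159.2] yaw-6.29 w85.6 F[0.  0.2 1.2] j [-0.26  0.44 -0.11  0.02 -1.    1.71] tilt [ 0.02 -0.02 -1.  ]
shift cm [-0.19 -0.03  0.51] turn 0.0
```

send_rows([
  [[-0.1, 0, 0.4, 0, 0.8], [0, 0, 0, 0, 0.6], [0, 0, 0, 0, 0.4], [0, 0, 0, 0, 0.25], [0, 0, 0, 0, 0.15], [0, 0, 0, 0, 0.1], [0, 0, 0, 0, 0.1], [0, 0, 0, 0, 0.1], [0, 0, 0, 0, 0.1]],
])

```text
clock: 13.3
position: [547.7, -313.8, 157.5]
ee_rot: [0.998, -0.055, 0.013, 0.01]
contact_force: [-0.1, -0.7, -0.8]
gripper_width: 13.5
```

```bash
python3 - <<'E'
from h import *
rel(545.6,-312.8,154,-6.3)
E
```

```text
t13.30 pos[ 547.7 -313.8  157.5] yaw-6.27 w13.5 F[-0.1 -0.7 -0.8] j [-0.26  0.44 -0.11  0.02 -0.99  1.71] tilt [ 0.024 -0.022 -0.999]
shift cm [-0.23 -0.08  0.34] turn 0.001
```

send_rows([
  [[0, -0.3, 0, 0, 0.1], [0, -0.6, 0, 0, 0.1], [0, -0.8, 0, 0, 0.1], [0, -0.5, 0, 0, 0.1]],
])

```text
clock: 13.63
position: [550.0, -293.4, 157.5]
ee_rot: [0.998, -0.056, 0.013, 0.012]
contact_force: [-0.3, -3.3, -1.2]
gripper_width: 14.1
```

```bash
cat >> h.py <<'E'
def tail():
    s=arm.read_state();a=np.radians(-6.3);X=np.array([np.cos(a),np.sin(a)]);Y=np.array([-np.sin(a),np.cos(a)])
    st();F=s["contact_force"][:2];print("dY %.1f X %.1f  push F along lathe y %.1f x %.1f"%(s["position"][:2]@Y+251.95,s["position"][:2]@X,F@Y,F@X))
E
python3 - <<'E'
from h import *
tail();im,d,K,M=snap("wrist");P=cloud(d,K,M);cv2.imwrite("pics/w4.png",im)
E
```

```text
t13.63 pos[ 550.  -293.4  157.5] yaw-6.37 w14.1 F[-0.3 -3.3 -1.2] j [-0.22  0.42 -0.13  0.02 -0.98  1.67] tilt [ 0.024 -0.026 -0.999]
dY 20.6 X 578.9  push F along lathe y -3.3 x 0.1
```

View pics/w4.png

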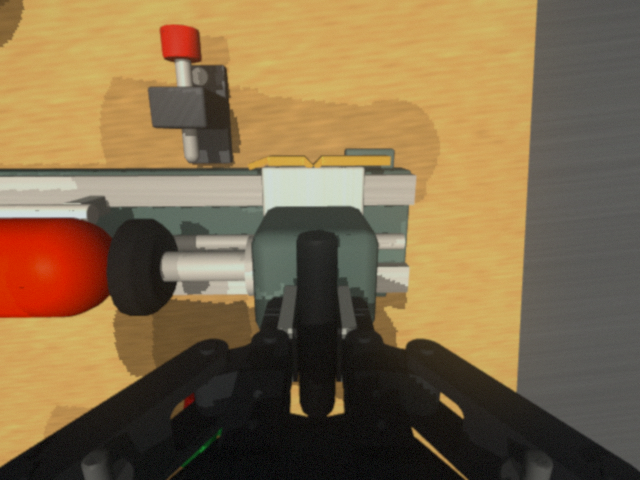

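The wrist view shows the handle pinched at (318,320). The tail cup at (140,265) is just about to reach the float's orange tip, and the notch at (313,163) is still well short of the nose at (192,160). Drag reads 3.3 N, as expected. I'll go on.

send_rows([
  [[0, -0.6, 0, 0, 0.1], [0, -0.8, 0, 0, 0.1], [0, -0.8, 0, 0, 0.1], [0, -0.7, 0, 0, 0.1], [0, -0.4, 0, 0, 0.1]],
])

```text
clock: 14.1
position: [554.0, -257.4, 157.5]
ee_rot: [0.998, -0.055, 0.013, 0.013]
contact_force: [0.8, -4.2, -1.3]
gripper_width: 13.7
```

```bash
python3 - <<'E'
from h import *
tail()
E
```

```text
t14.10 pos[ 554.  -257.4  157.5] yaw-6.29 w13.7 F[ 0.8 -4.2 -1.3] j [-0.16  0.4  -0.17  0.03 -0.97  1.6 ] tilt [ 0.025 -0.027 -0.999]
dY 56.9 X 578.9  push F along lathe y -4.1 x 1.2
```

send_rows([
  [[0, -0.5, 0, 0, 0.1], [0, -0.5, 0, 0, 0.1], [0, -0.5, 0, 0, 0.1]],
])

```text
clock: 14.35
position: [555.4, -244.2, 157.5]
ee_rot: [0.998, -0.054, 0.013, 0.016]
contact_force: [-0.5, -20.0, -5.2]
gripper_width: 13.8
```

send_rows([
  [[0, -0.5, 0, 0, 0.1], [0, -0.3, 0, 0, 0.1]],
])

```text
clock: 14.52
position: [555.9, -239.8, 157.5]
ee_rot: [0.998, -0.055, 0.012, 0.019]
contact_force: [0.7, -5.5, 1.0]
gripper_width: 14.2
```

```bash
python3 - <<'E'
from h import *
tail()
E
```

```text
t14.52 pos[ 555.9 -239.8  157.5] yaw-6.23 w14.2 F[ 0.7 -5.5  1. ] j [-0.12  0.39 -0.19  0.04 -0.96  1.56] tilt [ 0.023 -0.039 -0.999]
dY 74.6 X 578.8  push F along lathe y -5.4 x 1.3
```

```bash
python3 - <<'E'
from h import *
im,d,K,M=snap("wrist");cv2.imwrite("pics/w5.png",im)
fitfloat([570,-85,.11,99,0],"side")
E
```

```text
side float c [570. -85.] z 99.0 dir 6.3 pitch 0.0 res nan 0h.py:47: RuntimeWarning: Mean of empty slice.
  print(view,"float c",q[:2].round(1),"z",q[3].round(1),"dir",np.degrees(q[2]).round(2),"pitch",np.degrees(q[4]).round(2),"res",np.abs(f(q)).mean().round(2),len(p)); return q
  ret = ret.dtype.type(ret / rcount)
```

View pics/w5.png

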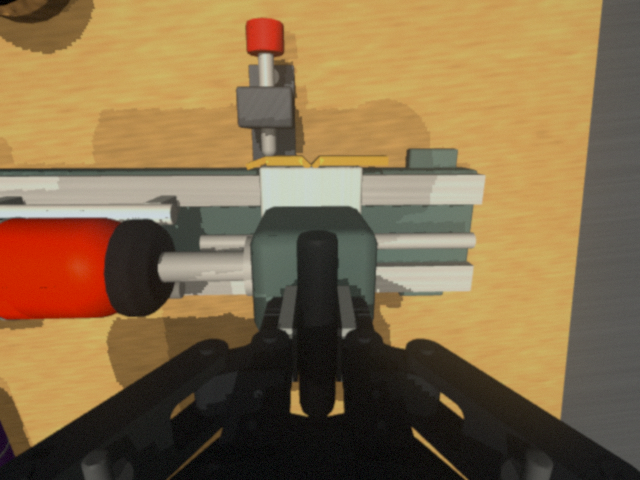

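The wrist view shows the orange end in the tail cup (140,268), with the nose (269,150) riding on the brass bar and the notch (313,160) about 44 px ≈ 30 mm away. I'll continue, with smaller steps near the notch.

send_rows([
  [[0, -0.4, 0, 0, 0.1], [0, -0.4, 0, 0, 0.1], [0, -0.4, 0, 0, 0.1], [0, -0.3, 0, 0, 0.1]],
])

```text
clock: 14.95
position: [557.4, -226.3, 157.4]
ee_rot: [0.998, -0.055, 0.012, 0.02]
contact_force: [0.1, -6.8, 0.4]
gripper_width: 14.0
```

```bash
python3 - <<'E'
from h import *
tail()
E
```

```text
t14.95 pos[ 557.4 -226.3  157.4] yaw-6.29 w14.0 F[ 0.1 -6.8  0.4] j [-0.1   0.39 -0.2   0.05 -0.95  1.53] tilt [ 0.023 -0.042 -0.999]
dY 88.2 X 578.9  push F along lathe y -6.7 x 0.9
```

send_rows([
  [[0, -0.3, 0, 0, 0.1], [0, -0.25, 0, 0, 0.1], [0, -0.25, 0, 0, 0.1]],
])

```text
clock: 15.2
position: [558.2, -219.3, 157.5]
ee_rot: [0.998, -0.055, 0.013, 0.021]
contact_force: [-0.8, -5.0, 0.3]
gripper_width: 13.7
```

send_rows([
  [[0, -0.2, 0, 0, 0.1]],
])

```text
clock: 15.28
position: [558.4, -217.4, 157.5]
ee_rot: [0.998, -0.055, 0.013, 0.022]
contact_force: [-0.7, -5.6, 0.2]
gripper_width: 13.8
```

send_rows([
  [[0, -0.2, 0, 0, 0.1]],
])

```text
clock: 15.37
position: [558.6, -215.2, 157.5]
ee_rot: [0.998, -0.055, 0.013, 0.022]
contact_force: [0.4, -1.8, 2.3]
gripper_width: 14.0
```

The push fell from 5.6 N to 1.8 N at about 99 mm, so the notch has started to pull. I'll hold to see where it settles.

send_rows([
  [[0, 0, 0, 0, 0.1], [0, 0, 0, 0, 0.1]],
])

```text
clock: 15.53
position: [558.9, -212.4, 157.5]
ee_rot: [0.998, -0.055, 0.013, 0.02]
contact_force: [-0.4, 1.5, 1.7]
gripper_width: 14.0
```

```bash
python3 - <<'E'
from h import *
tail()
im,d,K,M=snap("wrist");cv2.imwrite("pics/w6.png",cv2.resize(im[0:340,120:500],None,fx=1.7,fy=1.7))
E
```

```text
t15.53 pos[ 558.9 -212.4  157.5] yaw-6.30 w14.0 F[-0.4  1.5  1.7] j [-0.07  0.38 -0.21  0.05 -0.95  1.51] tilt [ 0.024 -0.041 -0.999]
dY 102.2 X 578.9  push F along lathe y 1.4 x -0.5
```

View pics/w6.png

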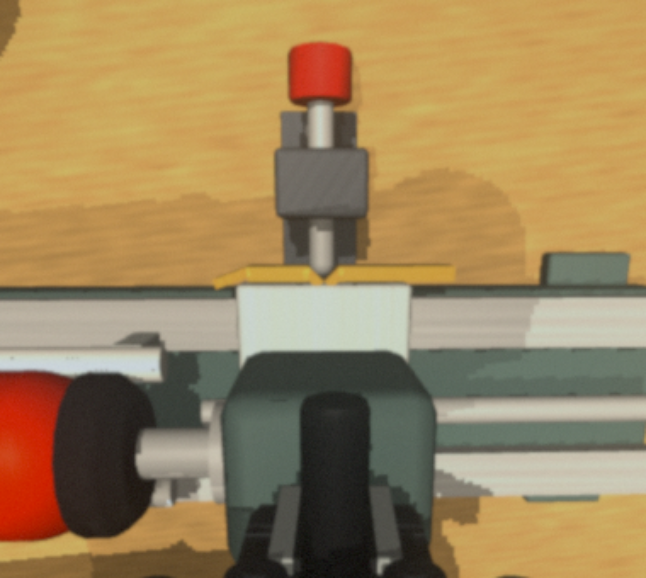

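The crop shows the plunger nose seated in the V notch at (323,272). The arm was pulled forward to 102 mm and the force reversed to +1.4 N. Releasing and retreating upwards.

send_rows([
  [[0, 0, 0, 0, 0.25], [0, 0, 0, 0, 0.4], [0, 0, 0, 0, 0.6], [0, 0, 0, 0, 0.6], [0, 0, -0.5, 0, 0.6], [0, 0, -1, 0, 0.6], [0, 0, -2, 0, 0.6], [0, 0, -2.5, 0, 0.6], [0, 0, -2.5, 0, 0.6], [0, 0, -1.5, 0, 0.6]],
])

```text
clock: 16.42
position: [554.1, -207.7, 259.1]
ee_rot: [0.998, -0.055, 0.007, 0.019]
contact_force: [0.2, -0.3, 0.8]
gripper_width: 51.5
```

```bash
python3 - <<'E'
from h import *
tail()
im,d,K,M=snap("wrist");P=cloud(d,K,M);z=P[...,2];np.set_printoptions(suppress=True)
m=(z>165)&(z<190)&(np.abs(P[...,0]-557)<70)&(np.abs(P[...,1]+212)<40);p=P[m]
print(len(p),cv2.minAreaRect(p[:,:2].astype(np.float32)))
S=snap("side")[0]
a=cv2.resize(im,(480,360));b=cv2.resize(S[170:400,240:440],(313,360))
cv2.imwrite("pics/f.png",np.hstack([a,b]))
E
```

```text
t16.42 pos[ 554.1 -207.7  259.1] yaw-6.32 w51.5 F[ 0.2 -0.3  0.8] j [-0.07  0.3  -0.07  0.04 -1.19  1.51] tilt [ 0.013 -0.04  -0.999]
dY 106.3 X 573.5  push F along lathe y -0.2 x 0.2
2674 ((556.9617919921875, -210.69586181640625), (15.997475624084473, 79.94905853271484), 83.7271957397461)
```

View pics/f.png

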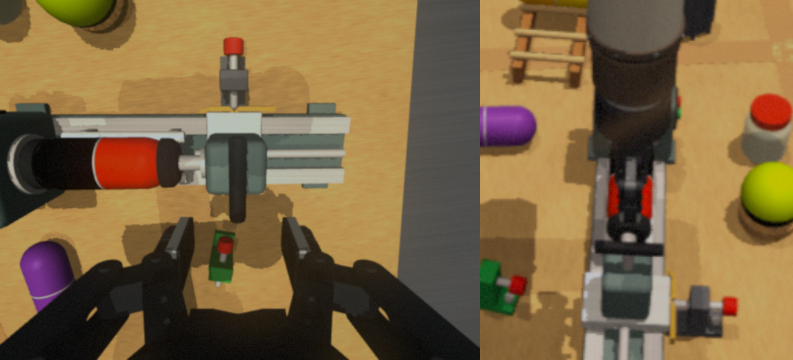

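The final view shows the float held between both cups, black end in the headstock cup (20,165) and orange end in the tail cup (170,162). The nose is in the notch (233,108), the gripper is clear and the bystanders haven't moved. Handing in.

```bash
python3 -c "
from bench import job
print(job.job_done())"
```

```text
the job is handed in; nothing more can be done
None
```

The black-and-orange float is in the lathe, held between the two rubber cups with its black end in the headstock cup. The tailstock is in the catch, and I handed the job in at about 16.5 s.

- **Float:** I took it from the rack and set it on the rods. After release it lay level, in line with the lathe, with its axis about 99 mm above the bench.
- **Tailstock:** I pinched the handle and slid it up in small steps. Near 99 mm the push dropped from 5.6 N to 1.8 N, then reversed as the catch pulled it home, and I stopped there. The handle ended 102.7 mm from where it started; I had estimated 101 mm from the pictures.
- **Last checks:** After letting go, the wrist view showed the nose seated in the notch and the float still in both cups. The gripper was touching nothing, and I saw no sign that the bystanders had moved.
- **What disagreed:** The push read 20 N for a moment near 70 mm, where I expected about 12 N on the catch ramp, and fell straight back to 5.5 N. One automatic fit of the float from the side camera failed because the arm hid it, so I relied on the wrist view.

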